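# Pin the sprung lamp shutter open

## Robot

A 6-joint arm with a two-finger parallel gripper is mounted at the origin on the work surface. World frame = base frame: x ahead of the robot, y to its left, z up, the work surface at z = 0. Lengths are in m, angles in rad, forces in N, time in s.
With the tool pointing down it reaches from about 0.425 to 0.95 m from the base axis. Payload 3.5 kg.
Tool frame: the origin (TCP) lies midway between the tips of the shut fingers; the grasp point (between the pads) lies 19 mm behind it; z points along the fingers, y is the direction in which the jaws open and shut (so a half turn about z gives the same grasp; the last joint's range is limited). The gripper opens to 85 mm and grips with 20 to 120 N. Pads are 22 mm wide; open, the fingers measure 114 mm over their backs; the gripper's body (76 mm by 85 mm) begins 54 mm behind the grasp point. The pads swing forward as they close: fully open they stand 13 mm farther back than shut.
Start: joints at [-1.314, 0.286, 1.577, -0, 1.279, -0.15], TCP at [0.267, -0.62, 0.231] pointing down, gripper open.
Joint ranges: [-2.77, 2.77], [-0.9, 2.22], [0.21, 2.48], [-1.53, 4.67], [0.24, 2.81], [-2.84, 2.84]. Speed limits (rad/s): [2.79, 2.79, 3.14, 3.14, 3.14, 3.14].

## Interface

Orientations are given as a unit quaternion [x, y, z, w].
In Python, from plant import ctrl gives the robot as it stands.
- The arm moves only by the tool apply_moves, never from a script. Its argument "moves" is a list that holds one entry, the list of rows, each a list of 7 numbers: the shift along the tool's x, y, z in m, then the turn, a rotation vector about the tool's x, y, z in degrees, then the gripper's target within -1 to 1 (shut at 1, half-way at 0, fully open at -1). In form: [[[tx, ty, tz, ax, ay, az, hand], ...]]. A call has 1 to 12 rows; each row shifts and turns the pose as measured when the row begins, along the tool's axes as they then stand; what a row does not reach is not made up. A row lasts 1/10 s, in which the tool goes at most 50 mm and 8.59 degrees, less where a joint would pass 70% of its speed; a pose out of reach is approached as far as the arm can. A call with a gripper value outside its range is refused whole. The fingers move at their own pace and stop on an object; "force" is the grip in N (left out, the last holds). Time passes only in rows, so rows that do not move let the fingers close. It gives the time, the measured TCP pose, the force and the opening at its end, in the units of the state.
- ctrl.get_state(): the state, without advancing time (a new reading comes with each control period).
- ctrl.read_camera(name): name is "scene" or "top" or "wrist"; returns the picture (400x640x3 uint8, red, green, blue); there is no depth.
- ctrl.get_calibration(name): a dict with "camera_matrix" (3x3 intrinsics, pixels), "cam_to_world" (4x4, takes a point from camera to world coordinates). Camera axes: x right, y up, looking along -z (the intrinsics and any distortion apply to the point x, -y, -z); pixel columns grow to the right and rows downward; lengths in m; the calibration is good to about 2 mm. A picture is of the moment at which its call begins: read the wrist's pose just before it. get_calibration takes no time and is no camera call; for the wrist camera it gives the pose at the moment of the call.
- ctrl.sign_off(): hands the job in, once; it reports no verdict.
The state is a dict: "time": time; "qpos": joint angles; "dq": joint speeds; "joint_efforts": joint torques, N m; "eef_pos": TCP position; "tcp_rot": TCP orientation; "contact_force": force on the tool from outside, world axes, zero at the start; "wrist_torque": the same for the moment, N m; "opening": opening from 0.0 (shut) to 1.0 (fully open).
Only numpy, scipy, OpenCV 4.12 (cv2) and the standard library are available. Lean on these libraries where they do the work, as an engineer would, in place of code of your own. Each camera call takes 0.05 s, during which the arm holds its last target. There are 200 camera calls.

## Task

The lamp's sprung shutter arm has to stay open for alignment. Take the T-handled stop pin from its holder, swing the arm open against its spring past the hole in the base plate, and push the pin fully down into that hole so that, once you let go, the arm rests against the pin and cannot swing shut. Leave everything else in its place.

Things in the scene. Friction and masses are not known exactly. Their poses are not given: they have to be found in the camera images.
- shutter_base: Fixed aluminium base plate 280 x 240 x 40 mm (its x, y, z), lying flat on the table; origin at the centre of its underside, z up; its top face is 40 mm above the table. A white lamp housing, 110 mm tall, stands at its x 30..140 mm, y 100..230 mm; a black snout (radius 16 mm, axis 66 mm above the table) points from it to -y at x = 100 mm, ending at y = 40 mm.
- pivot (a point): The arm's vertical pivot axis at the height of the plate's top face; 90 mm to the -x side of the plate's centre. Pivot post and hub have radius 20 mm and reach 92 mm above the table.
- pin_hole (a point): Centre of the mouth of the only hole in the plate's top face (40 mm above the table): round, 19 mm across, 35 mm deep with a flat floor, its edge chamfered by 4 mm. It lies 100 mm from the pivot, at 0.85 rad clockwise (seen from above) from the arm's shut direction, that is at x = -24, y = -75 mm in the base plate's frame.
- shutter_arm (a joint): Angle of the sprung steel shutter arm. 0 = shut: arm along the base plate's +x, its flag in front of the snout. Grows as the arm opens clockwise seen from above (towards the plate's -y), to 1.4 rad. A spring always pulls it shut: about 1 N at 100 mm from the pivot when shut, 2.7 N at 1 rad. A pin in the hole, on the arm's shut (+y) side, holds it open at about 1.0 rad.
- shutter_mid (a point): Point on the arm's centre line 100 mm from the pivot, half-way up the bar (60 mm above the table); moves with the arm. The bar is 16 mm thick, spans 48 to 72 mm above the table and reaches 165 mm from the pivot; beyond it an upright flag plate, 5 mm thick, goes on to 215 mm, its top 86 mm above the table. Push the bar on its +y side.
- pin_grip (a point): Centre of the T handle of the loose stop pin (160 g): a black flat-sided bar 60 (this frame's x) x 22 (y) x 36 mm (z, up), grasped across its 22 mm. 18 to 24 mm below this point is a collar of radius 18 mm; then a round steel shank 14 mm across, its tip (tapered over 10 mm) 99 mm below this point. Starts upright, collar on the holder. Fully home in the plate's hole, this point is 104 mm above the table.
- pin_tip (a point): Centre of the tip of the stop pin's shank.
- holder: Fixed white block 180 x 60 x 80 mm (its x, y, z) with two upright 20 mm through holes at x = -45 and +45 mm; origin at the centre of its underside. One holds the stop pin (tip 5 mm above the table), the other the driver, whichever way round; the pin's handle lies within 0.3 rad of the block's long direction (x).
- driver_grip (a point): A point on the handle, 120 mm above the table, of the screwdriver-like driver in the holder's other place: straight round handle of 22 mm diameter, its top 160 mm above the table, no cross bar. Not needed; leave it in the holder.
- reagent: Amber jar, 60 mm across, 120 mm tall, standing on the table; origin at its foot. Leave it.
- slide_box: Grey closed slide box 70 x 100 x 32 mm on the table; origin at its foot. Leave it.
- dish: Clear round dish 90 mm across, 16 mm tall, on the table; origin at its foot. Leave it.
- objective: Steel microscope objective, 34 mm across, 60 mm tall, standing; origin at its foot. Leave it.
Mind the look-alikes: they are no part of the job. Leave any pink or red look-alike of the part that bears pin_grip alone.

How it is judged:
By the outcome, as a careful person would: the job done as asked, in the order asked, and still so for the second after the job is handed in, with the robot touching nothing.
It also fails if it takes over 51 s, if anything falls off the work surface, if the arm or the gripper's body presses on something with over 40 N, if the wrist force passes 120 N, or if a joint passes its speed limit or range.

## Working session

There is one attempt and no reset: what is moved stays moved. The work goes in short steps, Python scripts to look and compute and a tool call to move; the robot and the scene stay as the last step left them, time stands still between calls to the robot, and variables do not carry over. Pictures are saved under pics/ and viewed, about 8 in all and at most 12, crops included, and the job is handed in when it is done.

Besides the shell and the picture viewer there is one more tool, called after ">>>" as name(argument=value, ...), one argument or row to a line, values as JSON. apply_moves: Moves the arm, as the interface text tells. Its arguments: {"type":"object","properties":{"moves":{"type":"array","items":{"type":"array","items":{"type":"array","items":{"type":"number"}}}},"force":{"type":"number"}},"required":["moves"]}

```bash
mkdir -p pics; ls
python3 - <<'E'
from plant import ctrl
import cv2,numpy as np
s=ctrl.get_state();print(s)
for n in("top","scene"):
    im=ctrl.read_camera(n);cv2.imwrite(f"pics/{n}0.png",im[:,:,::-1])
    c=ctrl.get_calibration(n);print(n,{k:np.round(v,4).tolist() if not isinstance(v,str) else v for k,v in c.items()})
E
```

```text
pics
{'time': 0.0, 'qpos': array([-1.31402068e+00,  2.87188731e-01,  1.57817283e+00, -2.49943171e-05,
        1.27860636e+00, -1.49943394e-01]), 'dq': array([ 8.70874877e-05,  1.78392838e-03,  3.00393548e-04, -6.60918315e-04,
       -8.35972796e-05, -2.79780971e-04]), 'joint_efforts': array([-9.49772152e-05, -4.05980265e+01, -2.92627680e+01, -1.62878100e-04,
        5.82148583e-03, -3.87165329e-06]), 'eef_pos': array([ 0.26691652, -0.61926808,  0.22993406]), 'tcp_rot': array([ 9.79392194e-01,  2.01964154e-01, -7.53546288e-05, -1.18529874e-03]), 'contact_force': array([-1.46092173,  0.91185673,  1.03486879]), 'wrist_torque': array([-0.01368563, -0.00056425,  0.00018824]), 'opening': 0.9968913806169437}
top {'camera_matrix': [[479.4383, 0.0, 321.4713], [0.0, 479.4383, 196.203], [0.0, 0.0, 1.0]], 'cam_to_world': [[0.0107, 0.9945, -0.1043, 0.4142], [-0.9998, 0.0126, 0.0176, 0.0318], [0.0188, 0.1041, 0.9944, 1.7079], [0.0, 0.0, 0.0, 1.0]]}
scene {'camera_matrix': [[397.087, 0.0, 310.5409], [0.0, 397.087, 197.1975], [0.0, 0.0, 1.0]], 'cam_to_world': [[0.6957, -0.389, 0.6039, 1.2365], [0.718, 0.3522, -0.6004, -0.6224], [0.0209, 0.8513, 0.5243, 0.6838], [0.0, 0.0, 0.0, 1.0]]}
```

View pics/top0.png

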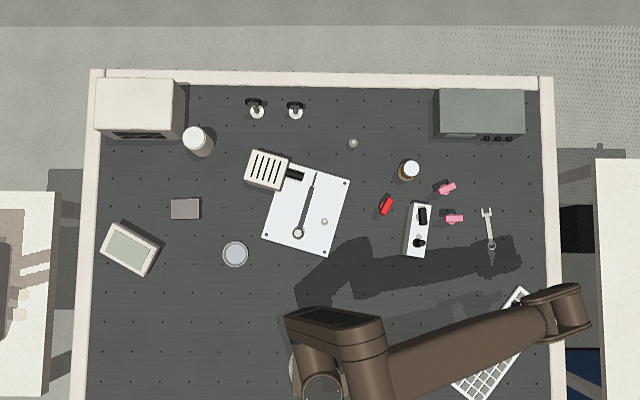

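View pics/scene0.png

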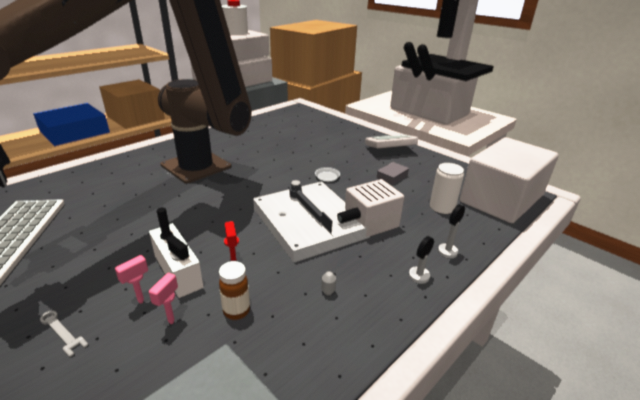

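The top view shows the plate with its pivot near (298,233), the arm running to (312,175) and the hole near (324,222). The holder is near (418,230), with the pin's bar near (422,215) and the driver near (418,243). I'll zoom in on these.

```bash
cat > h.py <<'E'
from plant import ctrl
import cv2,numpy as np
def ray(cal,uv,z):
    K=np.array(cal["camera_matrix"]);T=np.array(cal["cam_to_world"])
    d=np.linalg.inv(K)@[uv[0],uv[1],1];d=T[:3,:3]@(d*[1,-1,-1]);o=T[:3,3]
    return o+d*(z-o[2])/d[2]
def proj(cal,p):
    K=np.array(cal["camera_matrix"]);T=np.array(cal["cam_to_world"])
    c=T[:3,:3].T@(np.array(p)-T[:3,3]);c=K@(c*[1,-1,-1]);return c[:2]/c[2]
E
python3 - <<'E'
import cv2
im=cv2.imread("pics/top0.png")
cv2.imwrite("pics/crop1.png",cv2.resize(im[140:270,235:465],None,fx=3.4,fy=3.4,interpolation=cv2.INTER_CUBIC))
E
```

```text
(no output)
```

View pics/crop1.png

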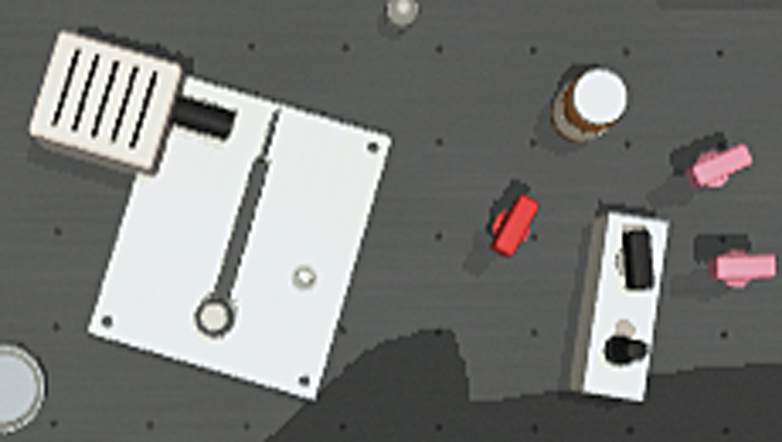

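In the crop, the hole is at (304,277), the hub at (215,317), visible plate corners at (92,333), (316,400) and (391,138), the black bar's centre at (637,258), and the holder's top at (608,212), (668,220), (642,401) and (583,393).

Run:
```python
from h import *
c=ctrl.get_calibration("top")
f=lambda x,y,z:ray(c,(235+x/3.4,140+y/3.4),z)[:2]
A,B,C=f(92,333,.04),f(316,400,.04),f(391,138,.04)
print("A-B",A,B,C,np.linalg.norm(A-B),np.linalg.norm(B-C))
# plate frame: A=(-140,+120) B=(-140,-120) C=(140,-120)
ctr=(A+C)/2
ex=(C-B);yaw=np.arctan2(ex[1],ex[0]);ey=A-B;yaw2=np.arctan2(ey[1],ey[0])-np.pi/2
print("ctr",ctr,"yaw",yaw,yaw2)
y=(yaw+yaw2)/2;R=np.array([[np.cos(y),-np.sin(y)],[np.sin(y),np.cos(y)]])
print("hole pred",ctr+R@[-.024,-.075],"seen",f(304,277,.04))
print("pivot pred",ctr+R@[-.09,0],"seen hub",f(215,317,.092))
H=[f(*p,.08) for p in((608,212),(668,220),(642,401),(583,393))]
hc=np.mean(H,0);d=(H[0]+H[1]-H[2]-H[3]);hy=np.arctan2(d[1],d[0])
print("holder",hc,hy,"hole sites",hc+.045*np.array([np.cos(hy),np.sin(hy)]),hc-.045*np.array([np.cos(hy),np.sin(hy)]))
print("pin",f(637,258,.122))
d=f(634,230,.122)-f(640,288,.122);print("pin yaw",np.arctan2(d[1],d[0]),np.linalg.norm(d))
print("driver top",f(612,348,.16), "jar",f(600,97,.12))
for n,p in dict(red=(515,225),pink1=(722,165),pink2=(745,267)).items(): print(n,f(*p,.12))
from scipy.spatial.transform import Rotation as Ro
print(Ro.from_quat(ctrl.get_state()["tcp_rot"]).as_matrix().round(3))
cw=ctrl.get_calibration("wrist");print(np.round(cw["cam_to_world"],3),cw["camera_matrix"])
```

```text
A-B [0.44142065 0.20629974] [ 0.37613814 -0.02228882] [ 0.64561152 -0.09734537] 0.2377278663050523 0.27973092308178266
ctr [0.54351608 0.05447719] yaw -0.27164547115789495 -0.27818436484248754
hole pred [ 0.50005745 -0.01119128] seen [ 0.50090043 -0.00884298]
pivot pred [0.45689574 0.07890904] seen hub [0.45765609 0.0799782 ]
holder [ 0.47359257 -0.32979769] -0.15083609738114614 hole sites [ 0.51808163 -0.33655961] [ 0.42910351 -0.32303578]
pin [ 0.51902012 -0.33242169]
pin yaw 0.09228542764311645 0.05697021526129408
driver top [ 0.43071094 -0.29890824] jar [ 0.67817668 -0.29793736]
red [ 0.55010883 -0.21320094]
pink1 [ 0.61199027 -0.41808442]
pink2 [ 0.51158392 -0.43904864]
[[ 0.918  0.396 -0.001]
 [ 0.396 -0.918  0.002]
 [ 0.    -0.002 -1.   ]]
[[ 0.396  0.879  0.268  0.334]
 [-0.918  0.379  0.113 -0.59 ]
 [-0.002 -0.291  0.957  0.372]
 [ 0.     0.     0.     1.   ]] [[352.50233516   0.         324.87696182]
 [  0.         352.50233516 200.56036395]
 [  0.           0.           1.        ]]
```

>>> apply_moves(
  moves=[
    [[0.038, -0.018, 0, 0, 0, 0, -1], [0.038, -0.018, 0, 0, 0, 0, -1], [0.038, -0.018, 0, 0, 0, 0, -1], [0.038, -0.018, 0, 0, 0, 0, -1], [0.038, -0.018, 0, 0, 0, 0, -1], [0.038, -0.018, 0, 0, 0, 0, -1], [0.038, -0.018, 0, 0, 0, 0, -1], [0.038, -0.018, 0, 0, 0, 0, -1], [0.038, -0.018, 0, 0, 0, 0, -1], [0, 0, 0, 0, 0, 6, -1], [0, 0, 0, 0, 0, 6, -1], [0, 0, 0, 0, 0, 6, -1]],
  ],
)

```text
time: 1.3
eef_pos: [0.524, -0.3207, 0.222]
tcp_rot: [0.999, 0.04, -0.004, -0.007]
contact_force: [-0.3, -0.3, -0.1]
opening: 1.001
```

```bash
cat >> h.py <<'E'
from scipy.spatial.transform import Rotation as Ro
def st():
    s=ctrl.get_state();M=Ro.from_quat(s["tcp_rot"]).as_matrix()
    print("t %.2f"%s["time"],"tcp",s["eef_pos"].round(4),"yaw %.3f"%np.arctan2(M[1,0],M[0,0]),"z",M[:,2].round(3),"F",s["contact_force"].round(1),"open %.3f"%s["opening"],"q6 %.2f"%s["qpos"][5])
    return s,M
def to(p,yaw=None):
    s,M=st();print("tool delta",(M.T@(np.array(p)-s["eef_pos"])).round(4))
    if yaw is not None:
        T=np.array([[np.cos(yaw),np.sin(yaw),0],[np.sin(yaw),-np.cos(yaw),0],[0,0,-1]])
        print("rotvec deg",np.degrees(Ro.from_matrix(M.T@T).as_rotvec()).round(2))
E
python3 - <<'E'
from h import *
c=ctrl.get_calibration("wrist");im=ctrl.read_camera("wrist");cv2.imwrite("pics/w1.png",im[:,:,::-1])
np.savez("w1.npz",**c);to((.519,-.333,.23),.09);print(proj(c,(.519,-.3325,.122)))
E
```

```text
t 1.35 tcp [ 0.5238 -0.3208  0.2218] yaw 0.077 z [-0.008  0.013 -1.   ] F [0.5 0.1 0.4] open 0.999 q6 0.78
tool delta [-0.0058  0.0117 -0.0083]
rotvec deg [-0.78  0.4  -0.77]
[343.66805052 207.19035023]
```

View pics/w1.png

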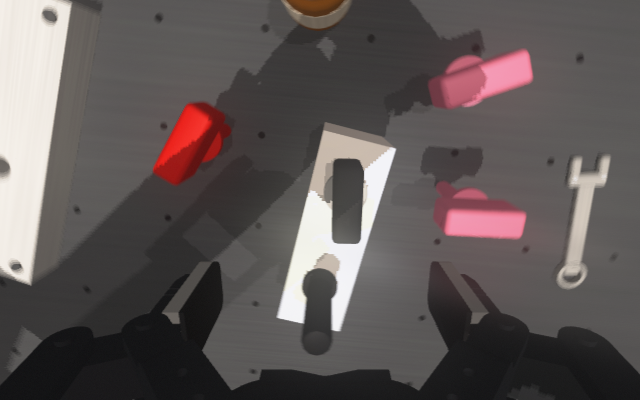

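The wrist view shows the black bar running from (348,159) to (346,243), with the driver at (320,310) and red and pink look-alikes to either side.

Run:
```python
from h import *
c=np.load("w1.npz");print(c["cam_to_world"].round(3)[:3,3])
a,b=ray(c,(348,161),.122),ray(c,(346,241),.122);print(a,b,np.linalg.norm(a-b),np.arctan2(*(a-b)[1::-1]),(a+b)/2)
print("width",ray(c,(333,200),.122),ray(c,(361,200),.122))
to((.519,-.3335,.19),.08)
```

```text
[ 0.598 -0.316  0.364]
[ 0.55286005 -0.3322755   0.122     ] [ 0.49274074 -0.33675655  0.122     ] 0.06028607956948133 0.07439847607707079 [ 0.5228004  -0.33451603  0.122     ]
width [ 0.52377257 -0.32435402  0.122     ] [ 0.52545171 -0.34436079  0.122     ]
t 1.35 tcp [ 0.5238 -0.3208  0.2218] yaw 0.077 z [-0.008  0.013 -1.   ] F [0.5 0.1 0.4] open 0.999 q6 0.78
tool delta [-0.0055  0.0127  0.0317]
rotvec deg [-0.78  0.41 -0.19]
```

>>> apply_moves(
  moves=[
    [[-0.003, 0.013, 0, -0.8, 0.4, 0, -1], [0, 0, 0, 0, 0, 0, -1], [0, 0, 0.03, 0, 0, 0, -1], [0, 0, 0.03, 0, 0, 0, -1]],
  ],
)

```text
time: 1.75
eef_pos: [0.5236, -0.3385, 0.1655]
tcp_rot: [0.999, 0.041, 0.004, 0.005]
contact_force: [0.1, 0.6, -1.2]
opening: 1.0
```

```bash
python3 -c "
from h import *
to((.521,-.334,.092),.075)"
```

```text
t 1.75 tcp [ 0.5236 -0.3385  0.1655] yaw 0.082 z [ 0.008 -0.009 -1.   ] F [ 0.1  0.6 -1.2] open 1.000 q6 0.75
tool delta [-0.0028 -0.0054  0.0734]
rotvec deg [ 0.56 -0.44  0.42]
```

>>> apply_moves(
  moves=[
    [[-0.002, -0.004, 0.02, 0.4, -0.3, 0, -1], [0, 0, 0.02, 0, 0, 0, -1], [0, 0, 0.018, 0, 0, 0, -1], [0, 0, 0.01, 0, 0, 0, -1], [0, 0, 0, 0, 0, 0, -1]],
  ],
)

```text
time: 2.25
eef_pos: [0.5175, -0.3339, 0.089]
tcp_rot: [0.999, 0.042, -0.003, -0.003]
contact_force: [0.4, 0.5, -0.4]
opening: 1.002
```

```bash
python3 -c "
from h import *
to((.521,-.334,.092),.075)"
```

```text
t 2.25 tcp [ 0.5175 -0.3339  0.089 ] yaw 0.084 z [-0.005  0.005 -1.   ] F [ 0.4  0.5 -0.4] open 1.002 q6 0.75
tool delta [ 0.0035  0.0003 -0.003 ]
rotvec deg [-0.31  0.28  0.51]
```

>>> apply_moves(
  moves=[
    [[0.0035, 0, -0.003, 0, 0, 0, -1], [0, 0, 0, 0, 0, 0, 1], [0, 0, 0, 0, 0, 0, 1], [0, 0, 0, 0, 0, 0, 1], [0, 0, 0, 0, 0, 0, 1], [0, 0, 0, 0, 0, 0, 1], [0, 0, 0, 0, 0, 0, 1], [0, 0, 0, 0, 0, 0, 1], [0, 0, 0, 0, 0, 0, 1], [0, 0, 0, 0, 0, 0, 1]],
  ],
  force=90,
)

```text
time: 3.25
eef_pos: [0.5235, -0.3356, 0.0973]
tcp_rot: [0.999, 0.042, 0.0, 0.0]
contact_force: [0.2, 0.5, 0.4]
opening: 0.239
```

```bash
python3 -c "
from h import *
to((.521,-.334,.25),.075)"
```

```text
t 3.25 tcp [ 0.5235 -0.3356  0.0973] yaw 0.085 z [ 0.001 -0.    -1.   ] F [0.2 0.5 0.4] open 0.239 q6 0.75
tool delta [-0.0023 -0.0018 -0.1527]
rotvec deg [ 0.01 -0.04  0.55]
```

>>> apply_moves(
  moves=[
    [[0, 0, -0.02, 0, 0, 0, 1], [0, 0, -0.03, 0, 0, 0, 1], [0, 0, -0.03, 0, 0, 0, 1], [0, 0, -0.03, 0, 0, 0, 1], [0, 0, -0.03, 0, 0, 0, 1], [0, 0, 0, 0, 0, 0, 1], [0, 0, 0, 0, 0, 0, 1]],
  ],
)

```text
time: 3.95
eef_pos: [0.522, -0.3345, 0.2352]
tcp_rot: [0.999, 0.042, -0.002, -0.002]
contact_force: [0.3, -0.5, -2.2]
opening: 0.241
```

Run:
```python
from h import *
c=ctrl.get_calibration("scene")
im=ctrl.read_camera("scene")
s,M=st();g=s["eef_pos"]-.019*M[:,2]
u=proj(c,g);print(u)
x,y=(max(0,int(u[0])-75),max(0,int(u[1])-70));print(x,y)
cv2.imwrite("pics/s1.png",cv2.resize(im[y:y+150,x:x+170,::-1],None,fx=4,fy=4,interpolation=cv2.INTER_CUBIC))
p=np.array([.457,.0795]);a=-.275+.3;to((*(p+.1*np.array([np.cos(a),np.sin(a)])),.23),1.8)
```

```text
t 4.00 tcp [ 0.5222 -0.3347  0.2355] yaw 0.084 z [-0.003  0.003 -1.   ] F [ 0.4  0.1 -0.5] open 0.237 q6 0.75
[167.1561577  190.63508248]
92 120
t 4.00 tcp [ 0.5222 -0.3347  0.2355] yaw 0.084 z [-0.003  0.003 -1.   ] F [ 0.4  0.1 -0.5] open 0.237 q6 0.75
tool delta [ 0.0697 -0.4123  0.0067]
rotvec deg [-2.700e-01 -7.000e-02 -9.831e+01]
```

View pics/s1.png

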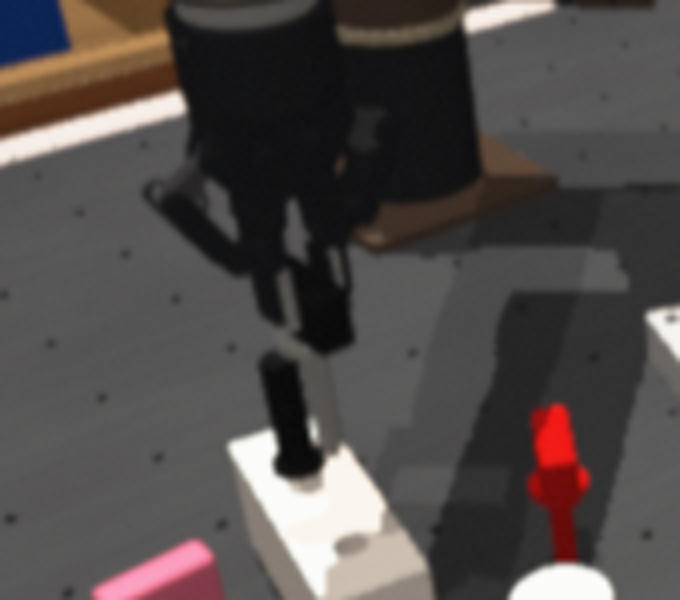

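>>> apply_moves(
  moves=[
    [[0, 0, -0.03, 0, 0, 0, 1], [0.006, -0.03, 0, 0, 0, 0, 1], [0.007, -0.042, 0, 0, 0, 0, 1], [0.007, -0.042, 0, 0, 0, 0, 1], [0.007, -0.042, 0, 0, 0, 0, 1], [0.007, -0.042, 0, 0, 0, 0, 1], [0.007, -0.042, 0, 0, 0, 0, 1], [0.007, -0.042, 0, 0, 0, 0, 1], [0.007, -0.042, 0, 0, 0, 0, 1], [0.007, -0.042, 0, 0, 0, 0, 1], [0.007, -0.042, 0, 0, 0, 0, 1], [0, 0, 0, 0, 0, -8, 1]],
  ],
)

```text
time: 5.2
eef_pos: [0.5471, 0.0952, 0.2383]
tcp_rot: [0.994, 0.11, -0.022, -0.013]
contact_force: [-0.1, -0.3, -2.5]
opening: 0.239
```

>>> apply_moves(
  moves=[
    [[0, 0, 0, 0, 0, -8.5, 1], [0, 0, 0, 0, 0, -8.5, 1], [0, 0, 0, 0, 0, -8.5, 1], [0, 0, 0, 0, 0, -8.5, 1], [0, 0, 0, 0, 0, -8.5, 1], [0, 0, 0, 0, 0, -8.5, 1], [0, 0, 0, 0, 0, -8.5, 1], [0, 0, 0, 0, 0, -8.5, 1], [0, 0, 0, 0, 0, -8.5, 1], [0, 0, 0, 0, 0, -8.5, 1], [0, 0, 0, 0, 0, 0, 1]],
  ],
)

```text
time: 6.3
eef_pos: [0.5329, 0.0984, 0.2067]
tcp_rot: [0.653, 0.756, -0.023, -0.043]
contact_force: [-0.0, -0.1, -2.2]
opening: 0.235
```

Run:
```python
from h import *
c=ctrl.get_calibration("scene")
for z in(.13,.14,.15,.16,.17):print(z,proj(c,(.522,-.3345,z)).round(1))
p=np.array([.457,.0795]);a=-.275+.3;to((*(p+.1*np.array([np.cos(a),np.sin(a)])),.23),1.8)
c=ctrl.get_calibration("wrist");np.savez("w2.npz",**c)
im=ctrl.read_camera("wrist");cv2.imwrite("pics/w2.png",im[:,:,::-1])
```

```text
0.13 [176.5 238.1]
0.14 [175.8 234.5]
0.15 [175.1 230.9]
0.16 [174.4 227.3]
0.17 [173.7 223.6]
t 6.30 tcp [0.5329 0.0984 0.2067] yaw 1.716 z [-0.095  0.021 -0.995] F [-0.  -0.1 -2.2] open 0.235 q6 -0.17
tool delta [-0.0189  0.0192 -0.0258]
rotvec deg [-5.11 -2.22 -4.73]
```

View pics/w2.png

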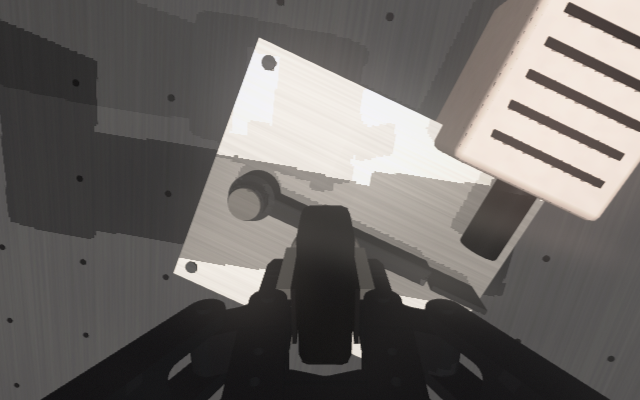

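The view shows the handle held square, its top spanning (326,206) to (326,363). The hub is at (244,205) and two plate corners are at (259,38) and (175,272). Next I'll check the hub and the handle's offset in the gripper.

Run:
```python
from h import *
c=np.load("w2.npz");s,M=st()
print("hub",ray(c,(244,205),.092),"corners B,A?",ray(c,(259,38),.04),ray(c,(175,272),.04))
# handle ends in tool frame at tool z=-.026
T=np.eye(4);T[:3,:3]=M;T[:3,3]=s["eef_pos"]
ct=dict(camera_matrix=c["camera_matrix"],cam_to_world=np.linalg.inv(T)@c["cam_to_world"])
for uv in((326,207),(326,362)):print("handle end tool",ray(ct,uv,-.026).round(4))
```

```text
t 6.35 tcp [0.5326 0.0984 0.2064] yaw 1.713 z [-0.095  0.021 -0.995] F [-0.  -0.5 -2.2] open 0.236 q6 -0.16
hub [0.45966549 0.08320955 0.092     ] corners B,A? [0.4444477  0.21184736 0.04      ] [ 0.3801221  -0.01678377  0.04      ]
handle end tool [ 0.0372 -0.0001 -0.026 ]
handle end tool [-0.0281  0.0002 -0.026 ]
```

>>> apply_moves(
  moves=[
    [[-0.014, 0.019, -0.025, -5, -2, -4.7, 1], [0, 0, 0, 0, 0, 0, 1]],
  ],
)

```text
time: 6.55
eef_pos: [0.5549, 0.0867, 0.2261]
tcp_rot: [0.624, 0.781, -0.001, -0.004]
contact_force: [0.2, -0.2, -1.1]
opening: 0.242
```

Run:
```python
from h import *
p=np.array([.457,.0795]);a=-.275+.3;to((*(p+.1*np.array([np.cos(a),np.sin(a)])),.225),1.8)
```

```text
t 6.55 tcp [0.5549 0.0867 0.2261] yaw 1.793 z [-0.007  0.003 -1.   ] F [ 0.2 -0.2 -1.1] open 0.242 q6 -0.25
tool delta [-0.0051  0.001   0.0011]
rotvec deg [-0.34 -0.25 -0.39]
```

>>> apply_moves(
  moves=[
    [[-0.005, 0.001, 0.03, -0.3, -0.2, 0, 1], [0, 0, 0.03, 0, 0, 0, 1], [0, 0, 0.025, 0, 0, 0, 1], [0, 0, 0, 0, 0, 0, 1]],
  ],
)

```text
time: 6.95
eef_pos: [0.5527, 0.0833, 0.1351]
tcp_rot: [0.631, 0.776, -0.002, -0.006]
contact_force: [-1.0, 0.4, -1.8]
opening: 0.237
```

```bash
cat >> h.py <<'E'
PIV=np.array([.457,.0795])
def arc(end,n,z,r=.1):
    s,M=st();p=s["eef_pos"];v=p[:2]-PIV;a0=np.arctan2(v[1],v[0]);print("plate ang %.3f r %.4f"%(-.275-a0,np.hypot(*v)),"tip off from mid-line",)
    q=p
    for i in range(1,n+1):
        a=a0+(end-a0)*i/n;t=np.array([*(PIV+r*np.array([np.cos(a),np.sin(a)])),p[2]+(z-p[2])*i/n]);print((M.T@(t-q)).round(4).tolist());q=t
E
python3 - <<'E'
from h import *
to((.5005,-.010,.137),1.8);arc(-.65,8,.137)
E
```

```text
t 6.95 tcp [0.5527 0.0833 0.1351] yaw 1.777 z [-0.012  0.004 -1.   ] F [-1.   0.4 -1.8] open 0.237 q6 -0.24
tool delta [-0.0806 -0.0702 -0.0016]
rotvec deg [-0.62 -0.34 -1.34]
t 6.95 tcp [0.5527 0.0833 0.1351] yaw 1.777 z [-0.012  0.004 -1.   ] F [-1.   0.4 -1.8] open 0.237 q6 -0.24
plate ang -0.314 r 0.0958 tip off from mid-line
[-0.0091, 0.0023, -0.0003]
[-0.0082, -0.0025, -0.0003]
[-0.008, -0.0032, -0.0002]
[-0.0077, -0.0039, -0.0002]
[-0.0073, -0.0045, -0.0002]
[-0.0069, -0.0051, -0.0002]
[-0.0064, -0.0057, -0.0002]
[-0.0059, -0.0063, -0.0002]
```

>>> apply_moves(
  moves=[
    [[-0.009, 0.002, -0.002, -0.5, -0.3, 0, 1], [-0.008, -0.0025, 0, 0, 0, 0, 1], [-0.008, -0.003, 0, 0, 0, 0, 1], [-0.008, -0.004, 0, 0, 0, 0, 1], [-0.007, -0.0045, 0, 0, 0, 0, 1], [-0.007, -0.005, 0, 0, 0, 0, 1], [-0.0065, -0.0055, 0, 0, 0, 0, 1], [-0.006, -0.006, 0, 0, 0, 0, 1]],
  ],
)

```text
time: 7.75
eef_pos: [0.5377, 0.016, 0.1417]
tcp_rot: [0.633, 0.774, 0.003, 0.0]
contact_force: [1.7, 2.0, -1.9]
opening: 0.235
```

Run:
```python
from h import *
to((.5005,-.010,.137),1.8);arc(-1.125,6,.137)
```

```text
t 7.75 tcp [0.5377 0.016  0.1417] yaw 1.770 z [ 0.005  0.005 -1.   ] F [ 1.7  2.  -1.9] open 0.235 q6 -0.36
tool delta [-0.0182 -0.0417  0.0044]
rotvec deg [ 0.31 -0.21 -1.72]
t 7.75 tcp [0.5377 0.016  0.1417] yaw 1.770 z [ 0.005  0.005 -1.   ] F [ 1.7  2.  -1.9] open 0.235 q6 -0.36
plate ang 0.391 r 0.1027 tip off from mid-line
[-0.0027, -0.0078, 0.0007]
[-0.0043, -0.0064, 0.0007]
[-0.0038, -0.0067, 0.0007]
[-0.0032, -0.0069, 0.0007]
[-0.0027, -0.0072, 0.0007]
[-0.0022, -0.0073, 0.0007]
```

Contact force of about 2.6 N means the arm is being pushed. I'll carry on along the arc.

>>> apply_moves(
  moves=[
    [[-0.003, -0.008, 0.001, 0, 0, 0, 1], [-0.004, -0.0065, 0.001, 0, 0, 0, 1], [-0.004, -0.0065, 0.001, 0, 0, 0, 1], [-0.003, -0.007, 0.001, 0, 0, 0, 1], [-0.003, -0.007, 0, 0, 0, 0, 1], [-0.002, -0.0075, 0, 0, 0, 0, 1], [0, 0, 0, 0, 0, 0, 1]],
  ],
)

```text
time: 8.45
eef_pos: [0.4982, -0.0145, 0.1387]
tcp_rot: [0.634, 0.774, 0.005, 0.004]
contact_force: [1.7, 2.5, -2.7]
opening: 0.241
```

Run:
```python
from h import *
im=ctrl.read_camera("scene");c=ctrl.get_calibration("scene")
to((.5005,-.010,.137),1.8)
u=proj(c,(.5005,-.010,.04));print(u)
x,y=int(u[0])-70,int(u[1])-75;print(x,y)
cv2.imwrite("pics/s2.png",cv2.resize(im[y:y+120,x:x+150,::-1],None,fx=5,fy=5,interpolation=cv2.INTER_CUBIC))
```

```text
t 8.50 tcp [ 0.4986 -0.0143  0.1387] yaw 1.769 z [ 0.013  0.004 -1.   ] F [ 1.9  0.7 -2.7] open 0.239 q6 -0.44
tool delta [0.0038 0.0027 0.0017]
rotvec deg [ 0.75 -0.05 -1.79]
[280.90162512 213.10654301]
210 138
```

View pics/s2.png

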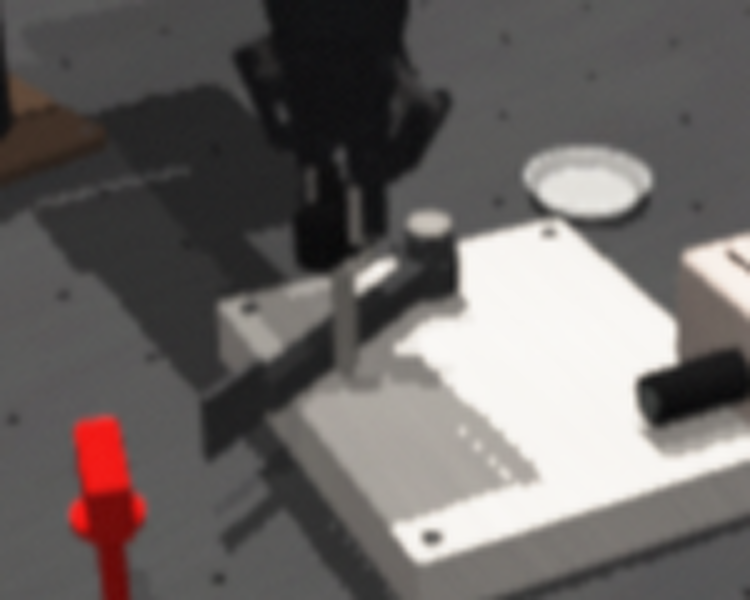

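The scene view shows the arm open with its bar resting behind the shank. The tip is near (348,372) in the crop and the hole is predicted at (354,375). I'll shift it and go down.

>>> apply_moves(
  moves=[
    [[0.004, 0.003, 0, 0.7, 0, 0, 1], [0, 0, 0.003, 0, 0, 0, 1], [0, 0, 0.008, 0, 0, 0, 1]],
  ],
)

```text
time: 8.8
eef_pos: [0.5039, -0.0105, 0.1305]
tcp_rot: [0.633, 0.774, 0.001, 0.003]
contact_force: [1.5, 1.0, 6.3]
opening: 0.24
```

Run:
```python
from h import *
to((.5005,-.010,.097),1.8)
```

```text
t 8.80 tcp [ 0.5039 -0.0105  0.1305] yaw 1.770 z [ 0.007 -0.002 -1.   ] F [1.5 1.  6.3] open 0.240 q6 -0.42
tool delta [ 0.0013 -0.0035  0.0335]
rotvec deg [ 0.35  0.21 -1.74]
```

>>> apply_moves(
  moves=[
    [[0.001, -0.004, 0, 0.3, 0, 0, 1], [0, 0, 0.005, 0, 0, 0, 1], [0, 0, 0.005, 0, 0, 0, 1]],
  ],
)

```text
time: 9.1
eef_pos: [0.5018, -0.0081, 0.1212]
tcp_rot: [0.634, 0.773, 0.002, 0.002]
contact_force: [0.9, 4.7, 2.0]
opening: 0.243
```

Run:
```python
from h import *
to((.5005,-.010,.097),1.8)
```

```text
t 9.10 tcp [ 0.5018 -0.0081  0.1212] yaw 1.768 z [ 0.006  0.002 -1.   ] F [0.9 4.7 2. ] open 0.243 q6 -0.42
tool delta [-0.0016 -0.0018  0.0242]
rotvec deg [ 0.33 -0.03 -1.81]
```

Going in: the tip is about 10 mm below the plate's top and the side force is small.

>>> apply_moves(
  moves=[
    [[-0.002, -0.001, 0.004, 0.3, 0, 0, 1], [0, 0, 0.006, 0, 0, 0, 1], [0, 0, 0.006, 0, 0, 0, 1]],
  ],
)

```text
time: 9.4
eef_pos: [0.5016, -0.0073, 0.1047]
tcp_rot: [0.634, 0.773, 0.003, -0.002]
contact_force: [2.6, 1.2, 0.1]
opening: 0.238
```

Run:
```python
from h import *
to((.5005,-.010,.097),1.8)
```

```text
t 9.40 tcp [ 0.5016 -0.0073  0.1047] yaw 1.767 z [ 0.001  0.007 -1.   ] F [2.6 1.2 0.1] open 0.238 q6 -0.42
tool delta [-0.0024 -0.0017  0.0076]
rotvec deg [ 0.14 -0.39 -1.89]
```

>>> apply_moves(
  moves=[
    [[0, 0, 0.004, 0, 0, 0, 1], [0, 0, 0.004, 0, 0, 0, 1], [0, 0, 0.004, 0, 0, 0, 1], [0, 0, 0.004, 0, 0, 0, 1]],
  ],
)

```text
time: 9.8
eef_pos: [0.503, -0.0077, 0.0968]
tcp_rot: [0.634, 0.773, 0.001, -0.005]
contact_force: [-6.4, 4.4, 24.4]
opening: 0.236
```

Run:
```python
from h import *
to((.5005,-.010,.097),1.8)
```

```text
t 9.80 tcp [ 0.503  -0.0077  0.0968] yaw 1.768 z [-0.006  0.007 -1.   ] F [-6.4  4.4 24.4] open 0.236 q6 -0.42
tool delta [-0.0018 -0.0029 -0.0002]
rotvec deg [-0.24 -0.48 -1.82]
```

Bottomed at TCP z 0.097 with 24 N, against 0.096 expected when home. I'll release and rise straight up.

>>> apply_moves(
  moves=[
    [[0, 0, 0, 0, 0, 0, 1], [0, 0, 0, 0, 0, 0, 0.4], [0, 0, 0, 0, 0, 0, -0.2], [0, 0, 0, 0, 0, 0, -1], [0, 0, 0, 0, 0, 0, -1], [0, 0, 0, 0, 0, 0, -1], [0, 0, 0, 0, 0, 0, -1], [0, 0, 0, 0, 0, 0, -1]],
  ],
)

```text
time: 10.6
eef_pos: [0.4978, -0.009, 0.0934]
tcp_rot: [0.633, 0.774, -0.005, -0.009]
contact_force: [0.0, -0.2, 0.8]
opening: 1.003
```

>>> apply_moves(
  moves=[
    [[0, 0, -0.01, 0, 0, 0, -1], [0, 0, -0.02, 0, 0, 0, -1], [0, 0, -0.03, 0, 0, 0, -1], [0, 0, -0.03, 0, 0, 0, -1], [0, 0, -0.03, 0, 0, 0, -1], [0, 0, -0.03, 0, 0, 0, -1], [0, 0, 0, 0, 0, 0, -1]],
  ],
)

```text
time: 11.3
eef_pos: [0.5006, -0.0096, 0.2527]
tcp_rot: [0.633, 0.774, -0.005, -0.009]
contact_force: [0.4, 0.0, -0.1]
opening: 0.996
```

Run:
```python
from h import *
st();im=ctrl.read_camera("scene");c=ctrl.get_calibration("scene")
x,y=210,138
cv2.imwrite("pics/s3.png",cv2.resize(im[y:y+120,x:x+150,::-1],None,fx=5,fy=5,interpolation=cv2.INTER_CUBIC))
for z in(.104-.018,.104,.104+.018):print(z,((proj(c,(.5005,-.010,z))-[x,y])*5).round())
```

```text
t 11.30 tcp [ 0.5006 -0.0096  0.2527] yaw 1.770 z [-0.021  0.004 -1.   ] F [ 0.4  0.  -0.1] open 0.996 q6 -0.42
0.086 [353. 308.]
0.104 [352. 281.]
0.122 [352. 253.]
```

View pics/s3.png

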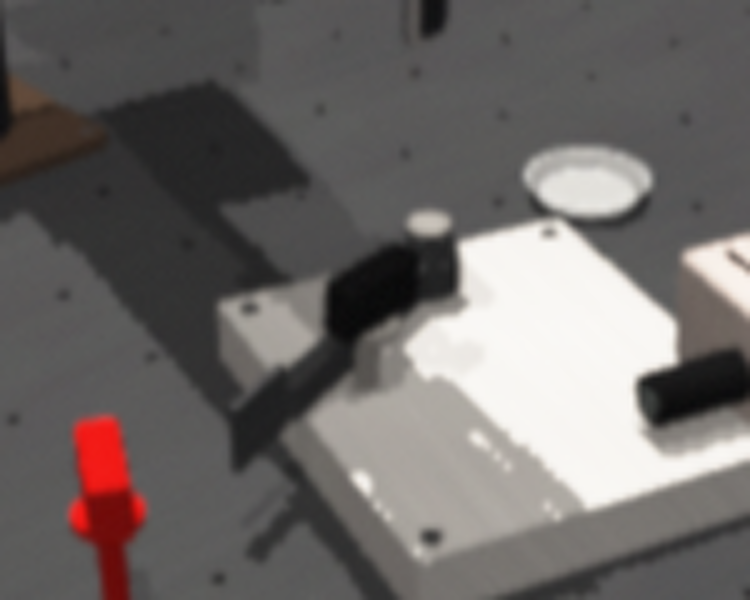

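The pin stands in the plate with its handle at (373,292) in the crop, and the arm leans on the shank. The handle is about 4 px off the prediction, so I'll check seating with the top and wrist views.

Run:
```python
from h import *
c=ctrl.get_calibration("scene")
for n,p in dict(B=(.376,-.0223,.04),C=(.6456,-.0973,.04),A=(.4414,.2063,.04),hub=(.457,.0795,.092)).items():print(n,((proj(c,p)-[210,138])*5).round())
t=ctrl.get_calibration("top");w=ctrl.get_calibration("wrist");it=ctrl.read_camera("top")[:,:,::-1].copy();iw=ctrl.read_camera("wrist")[:,:,::-1].copy()
for n,p in dict(h=(.5005,-.010,.04),top=(.5005,-.010,.122)).items():print(n,proj(t,p),proj(w,p))
a=cv2.resize(it[150:260,240:350],(400,400),interpolation=cv2.INTER_CUBIC)
b=iw[:,120:520]
cv2.imwrite("pics/f.png",np.hstack([a,b]))
```

```text
B [207. 299.]
C [409. 558.]
A [546. 216.]
hub [419. 219.]
h [324.74300936 221.58954437] [331.03985305 173.18819699]
top [325.37726216 220.31479621] [330.35907899 194.41142357]
```

View pics/f.png

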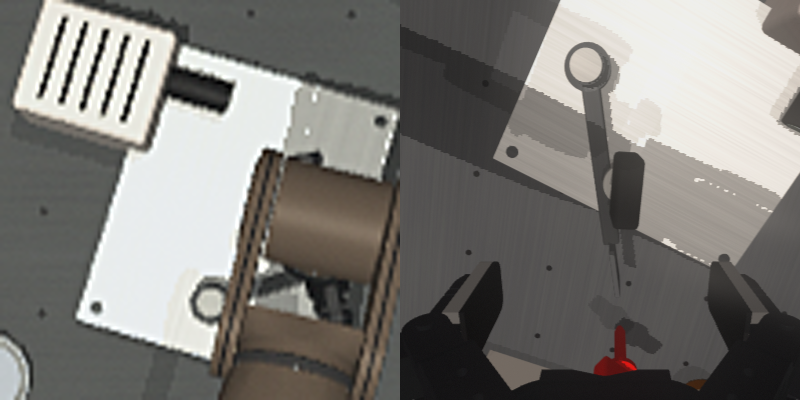

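Run:
```python
from h import *
st();w=ctrl.get_calibration("wrist")
hub=ray(w,(307,65),.092)[:2]
y=-.275;R=np.array([[np.cos(y),-np.sin(y)],[np.sin(y),np.cos(y)]])
for z in(.122,.132,.142,.157):
    h=ray(w,(347,190),z)[:2];e=[ray(w,q,z)[:2] for q in((349,153),(344,230))];print(z,"pin rel hub, plate frame",(R.T@(h-hub)).round(4),"len",np.linalg.norm(e[0]-e[1]).round(4))
B=ray(w,(232,152),.04)[:2];print("hole in plate corner at",B,"hub",hub)
f=ray(w,(330,240),.072)[:2];d=R.T@(f-hub);print("arm angle",-np.arctan2(d[1],d[0]),np.hypot(*d))
```

```text
t 11.45 tcp [ 0.4976 -0.009   0.2462] yaw 1.770 z [-0.031  0.006 -0.999] F [ 0.4 -0.8  0.2] open 1.000 q6 -0.42
0.122 pin rel hub, plate frame [ 0.0718 -0.069 ] len 0.0624
0.132 pin rel hub, plate frame [ 0.0704 -0.0669] len 0.0601
0.142 pin rel hub, plate frame [ 0.0689 -0.0647] len 0.0578
0.157 pin rel hub, plate frame [ 0.0667 -0.0615] len 0.0543
hole in plate corner at [ 0.39553281 -0.0075278 ] hub [0.4590857  0.08380656]
arm angle 0.9788738986243947 0.1582660238456252
```

Run:
```python
from h import *
c=ctrl.get_calibration("scene");im=ctrl.read_camera("scene")
for z in(.104,.110,.116):print(z,((proj(c,(.5065,-.006,z))-[210,138])*5+[10,6]).round())
d=im[138:258,210:360].max(2)
m=(d<45).astype(np.uint8);n,l,s,ce=cv2.connectedComponentsWithStats(m)
for i in range(1,n):
    if s[i][4]>40:print(s[i][:4]*5,s[i][4],(ce[i]*5).round())
```

```text
0.104 [375. 289.]
0.11 [375. 279.]
0.116 [374. 270.]
[100  85 205 200] 691 [204. 159.]
[230 240 225 225] 516 [345. 330.]
[645 350 105  75] 184 [698. 385.]
```

With the lean and camera bias allowed for, the handle's centre at (373,292) matches z ≈ 0.104 (predicted 375,289), so the pin is home. I'll hand it in.

```bash
python3 -c "
from h import *
st();print(ctrl.sign_off())"
```

```text
t 11.50 tcp [ 0.4971 -0.0089  0.2452] yaw 1.770 z [-0.033  0.007 -0.999] F [-0.3  0.2  0.5] open 0.999 q6 -0.42
the job is handed in; nothing more can be done
None
```

The stop pin is in the plate's hole and the shutter arm rests open against it. I handed the job in at 11.5 s, with the gripper open and clear above.

I took the pin from the holder and swung the arm open with the pin's own shank. With the arm still leaning on the shank, I pushed the pin down into the hole, then let go and rose straight up.

**Pin depth:** it stopped at TCP z 0.097 m with about 24 N, the same height at which I gripped it in the holder. That is the fully-home height. The scene camera put the handle's centre at about 104 mm, but only after I allowed for camera bias and the pin's lean.

**Arm angle:** about 0.98 rad from the wrist camera, against about 1.0 rad expected.

**Disagreements:**
- The wrist and scene cameras differed from the top camera by about 4–6 mm.
- The handle sits about 8 mm off an upright pin over the hole. I put this down to the pin leaning in the hole's play under the spring.
- The handle's apparent length in the wrist view fitted a top about 10 mm higher slightly better. I gave more weight to the force stop and the scene view.

I did not take a final picture of the driver, the look-alikes and the other items. No force reading suggested I touched any of them.

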